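# Deburr the bore of a slide-gate valve body

### The job

Slide the valve body's gate fully open to its end stop, so that the round bore is uncovered. Take the deburring scraper from its wooden stand, put its blade upright into the bore and run it once clockwise (seen from above) all the way round the bore's edge, starting and finishing on the side nearest the opened gate, slowly, with light steady sideways pressure against the edge. Then stand the scraper upright in its wooden stand again and let go, leaving the gate open and the brush pot where it is.

Things in the scene. Friction and masses are not known exactly. Their poses are not given: they have to be found in the camera images.
- gate_body: Slide-gate valve body, fixed: grey block 110 (x) x 220 (y) x 50 mm high, left or right in the work area, turned up to 0.4 rad. Origin: centre of its underside; z up. A vertical through bore, diameter 60 mm, opens in its top at y = -55 mm. The gate slides on top along +y between two guide rails (10 mm high, at x = +-39 to +-53 mm) to an end-stop bar (8 mm high, y = 91 to 105 mm).
- bore_mouth (a point): Centre of the bore's upper mouth, in the plane of the block's top face (50 mm above the bench). Axes as for the valve body; +y points to where the gate opens. The edge is a circle of radius 30 mm round this point, its edge broken by 1 mm.
- gate (a joint): How far the gate plate is slid open, m: 0 = shut over the bore (starts at 0 to 0.03), 0.0945 = at the end stop. It slides to +y of gate_body with about 2 N of friction and stays where left. The bright aluminium plate is 82 (x) x 88 (y) x 5 mm; fully open, its near edge is 27 mm from the bore's edge.
- gate_grip (a point): Middle of the gate's black grip, a bar 40 (x of gate_body) x 14 (y, sliding direction) x 28 mm high, standing up on the gate plate; the point is 12 mm below the bar's top and 73 mm above the bench, and moves with the gate. Can be pinched from above across its 14 mm.
- stand: Wooden stand, fixed: block 85 x 85 x 70 mm high with one round hole of diameter 24 mm, 62 mm deep, in the middle of its top. Origin: centre of its underside.
- scraper: Deburring scraper, loose, about 0.16 kg, upright in the stand, blade down. Origin: centre of the underside of its steel collar (diameter 38 mm, 9 mm thick), which rests on the stand's top; z up along its axis. Above the collar a square wooden handle 22 x 22 mm, from 9 to 65 mm above the origin (67 mm with its cap), flats facing its own x and y, turned at random. Below it hangs the blade.
- blade: The scraper's steel blade: round rod, diameter 8 mm, on the scraper's axis, with three fine edges, down to 50 mm below the collar's underside (last 4 mm tapered). Origin: its spring swivel, 2 mm above the collar's underside. Pushed sideways any way it tilts up to 0.3 rad (0.72 N m per rad: about 0.8 N per mm at 30 mm below the collar) and springs back straight.
- blade_tip (a point): Lower end of the blade, on its axis, 50 mm below the collar's underside.
- brush_pot: Bystander, loose: black can with red rim, diameter 70 mm, 94 mm high, behind the work area. Origin: centre of its underside.
Not all that is in view belongs to the job. Leave any white or yellow look-alike of the scraper alone.

How it is judged:
By the outcome, as a careful person would: the job done as asked, in the order asked, and still so for the second after the job is handed in, with the robot touching nothing.
It also fails if it takes over 72 s, if anything falls off the work surface, if the arm or the gripper's body presses on something with over 40 N, if the wrist force passes 120 N, or if a joint passes its speed limit or range.

### The arm

A 6-joint arm with a two-finger parallel gripper is mounted at the origin on a cart in front of the work surface, level with it; the furniture and walls round the work are solid. World frame = base frame: x ahead of the robot, y to its left, z up, the work surface at z = 0. Lengths are in m, angles in rad, forces in N, time in s.
With the tool pointing down it reaches from about 0.425 to 0.95 m from the base axis. Payload 3.5 kg.
Tool frame: the origin (TCP) lies midway between the tips of the shut fingers; the grasp point (between the pads) lies 19 mm behind it (ctrl.hold_point_z is the distance from the TCP to the grasp point, in m); z points along the fingers, y is the line along which they close (so a half turn about z gives the same grasp; the last joint's range is limited). The gripper opens to 85 mm and grips with 20 to 120 N. Pads are 22 mm wide; open, the fingers measure 114 mm over their backs; the gripper's body (76 mm by 85 mm) begins 54 mm behind the grasp point. The pads swing forward as they close: fully open they stand 13 mm farther back than shut.
Start: joints at [1.188, 0.286, 1.577, -0, 1.279, -0.15], TCP at [0.156, 0.657, 0.231] pointing down, gripper open.
Joint ranges: [-2.77, 2.77], [-0.9, 2.22], [0.21, 2.48], [-1.53, 4.67], [0.24, 2.81], [-2.84, 2.84]. Speed limits (rad/s): [2.79, 2.79, 3.14, 3.14, 3.14, 3.14].

### API

Orientations are given as a unit quaternion [x, y, z, w].
In Python, from plant import readout, cams, sign_off, ctrl gives the robot as it stands. The module is installed in compiled form; this text tells all that it offers.
- The arm moves only by the tool step_arm, never from a script. Its argument "increments" is a list of rows, each a list of 2 entries, a list of its own where there are three numbers: the shift along the world's x, y, z in mm, then the turn, a rotation vector about the world's x, y, z in rad. In form: [[[x, y, z], [rx, ry, rz]], ...]. A call has 1 to 8 rows; each row shifts and turns the commanded pose from where the row before left it; what a row does not reach is not made up. A row lasts 1/12 s, in which the tool goes at most 41.7 mm and 7.16 degrees, less where a joint would pass 70% of its speed; a pose out of reach is approached as far as the arm can. A call is refused whole if a number of a shift passes 41.7 or a number of a turn 0.125, either way. A call with a gripper value outside its range is refused whole. "fingers" is the opening, from -1 (shut) to 1 (fully open), set as the call begins (left out, the last holds). The fingers move at their own pace and stop on an object; "grip_force" is the grip in N (left out, the last holds). Time passes only in rows, so rows that do not move let the fingers close. It gives the time, the measured TCP pose, the force, the opening and the grip force at its end, in the units of the state.
- readout.get_state(): the state, without advancing time (a new reading comes with each control period).
- cams.read_camera(name): name is "side" or "top" or "wrist"; returns the picture (384x512x3 uint8, red, green, blue); there is no depth.
- cams.get_calibration(name): a dict with "fx", "fy", "cx", "cy" (pixels), "eye" and "rotation" of the camera in the world; the wrist camera has in their place "T_tool_cam" (4x4, takes a point from camera to tool coordinates, whose origin is the TCP and whose axes are the flange's). Camera axes: x right, y up, looking along -z (the intrinsics and any distortion apply to the point x, -y, -z); pixel columns grow to the right and rows downward; lengths in m; the calibration is good to about 2 mm. A picture is of the moment at which its call begins: read the wrist's pose just before it. get_calibration takes no time and is no camera call.
- sign_off(): hands the job in; it is judged then, once.
The state is a dict: "time": time; "qpos": joint angles; "dq": joint speeds; "joint_efforts": joint torques, N m; "eef_pos": TCP position; "tcp_rot": TCP orientation; "contact_force": force on the tool from outside, world axes, zero at the start; "wrist_torque": the same for the moment, N m; "opening": opening from 0.0 (shut) to 1.0 (fully open); "finger_force": force on a finger pad.
Only numpy, scipy, OpenCV 4.12 (cv2) and the standard library are available. Lean on these libraries where they do the work, as an engineer would, in place of code of your own. Each camera call takes 0.05 s, during which the arm holds its last target. There are 200 camera calls.

## Working session

There is one attempt and no reset: what is moved stays moved. The work goes in short steps, Python scripts to look and compute and a tool call to move; the robot and the scene stay as the last step left them, time stands still between calls to the robot, and variables do not carry over. Pictures are saved under pics/ and viewed, at most 10 in all, crops included, and the job is handed in when it is done.

Besides the shell and the picture viewer there is one more tool, called after "Request:" as name([rows], argument=value, ...), one row to a line, values as JSON. step_arm: Moves the arm, as the interface text tells. Its arguments: {"type":"object","properties":{"increments":{"type":"array","items":{"type":"array"}},"fingers":{"type":"number"},"grip_force":{"type":"number"}},"required":["increments"]}

```bash
mkdir -p pics; ls; cat > h.py <<'E'
import numpy as np, cv2, json
from plant import readout, cams, sign_off, ctrl
from scipy.spatial.transform import Rotation as R
def shot(n,name):
    im=cams.read_camera(n); cv2.imwrite('pics/'+name+'.png',im[...,::-1]); return im
E
python3 - <<'E'
from h import *
a=shot('top','top0');b=shot('side','side0')
cv2.imwrite('pics/both0.png',cv2.resize(np.hstack([a,b])[...,::-1],(800,300),interpolation=cv2.INTER_AREA))
s=readout.get_state();print(s)
for n in('top','side','wrist'):print(n,cams.get_calibration(n))
print(ctrl.hold_point_z)
E
```

```text
pics
{'time': 0.1, 'qpos': array([ 1.18802163e+00,  2.87107854e-01,  1.57802311e+00, -4.29056835e-06,
        1.27861092e+00, -1.50014329e-01]), 'dq': array([ 7.62250303e-05, -1.39356191e-03, -3.98252213e-03,  5.43728435e-06,
       -1.63142159e-04, -1.12370948e-03]), 'joint_efforts': array([ 4.71110652e-04, -4.07299483e+01, -2.93697542e+01, -1.13403255e-04,
        3.38366168e-03,  9.08207056e-07]), 'eef_pos': array([0.15545606, 0.65624559, 0.23006904]), 'tcp_rot': array([ 1.16116963e-01,  9.93234965e-01, -1.03725259e-03, -2.80917053e-04]), 'contact_force': array([0.03928826, 0.34898527, 0.6915068 ]), 'wrist_torque': array([-0.03129986,  0.01314871, -0.01582456]), 'finger_force': 0.0, 'opening': 1.0031151525640325}
top {'fx': 396.59706420215036, 'fy': 396.59706420215036, 'cx': 257.4414068026738, 'cy': 189.25272775454843, 'eye': array([0.35539497, 0.02808767, 1.05976896]), 'rotation': array([-0.07425285,  0.07278717,  0.71624021, -0.69006413])}
side {'fx': 393.1461722616555, 'fy': 393.1461722616555, 'cx': 249.86799814582568, 'cy': 188.01793576857105, 'eye': array([0.57973177, 0.9400725 , 0.59647406]), 'rotation': array([0.0046535 , 0.50469996, 0.86269409, 0.03186213])}
wrist {'fx': 344.16427612423837, 'fy': 344.16427612423837, 'cx': 260.6652726145881, 'cy': 197.42919589795486, 'T_tool_cam': array([[-2.91248847e-04,  9.62146931e-01,  2.72531096e-01,
         6.90144915e-02],
       [ 9.99999884e-01,  3.85052782e-04, -2.90713759e-04,
        -1.20084906e-04],
       [-3.84648207e-04,  2.72530979e-01, -9.62146931e-01,
        -1.42694908e-01],
       [ 0.00000000e+00,  0.00000000e+00,  0.00000000e+00,
         1.00000000e+00]])}
0.0187
```

View pics/top0.png

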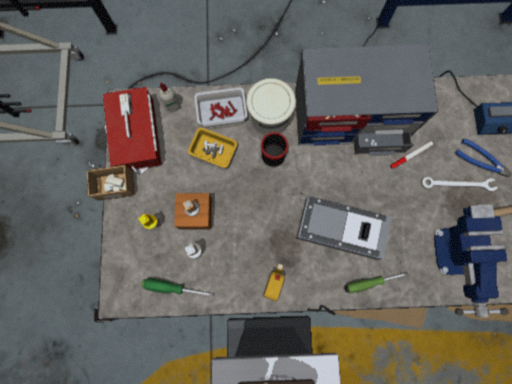

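View pics/side0.png

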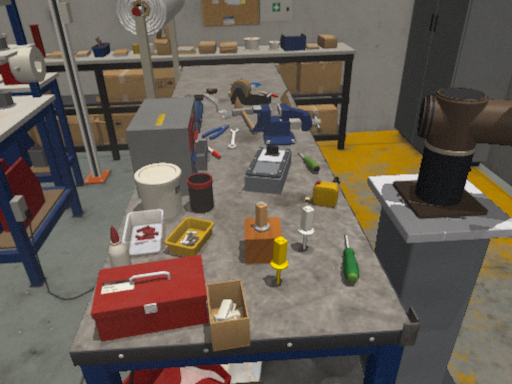

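The top view shows the grey valve body at about (345,228) with its bright plate and black grip at (365,231), so +y of the body points to image left or right. The wooden stand with the scraper is at (193,210), and the brush pot at (274,149). Candidates for the scraper are the wooden-handled one in the stand (top 193,208; side 262,217), a white one (top 193,249; side 307,222) and a yellow one (top 148,221; side 280,253). I choose the one in the wooden stand.

```bash
cat >> h.py <<'E'
def campose(n,s=None):
    c=cams.get_calibration(n)
    if n=='wrist':
        s=s or readout.get_state(); T=np.eye(4);T[:3,:3]=R.from_quat(s['tcp_rot']).as_matrix();T[:3,3]=s['eef_pos']
        T=T@c['T_tool_cam'];return c,T[:3,:3],T[:3,3]
    return c,R.from_quat(c['rotation']).as_matrix(),np.array(c['eye'])
def proj(n,p,s=None):
    c,M,e=campose(n,s);q=(np.atleast_2d(p)-e)@M
    return np.c_[c['cx']+c['fx']*q[:,0]/-q[:,2],c['cy']-c['fy']*q[:,1]/-q[:,2]]
def cast(n,uv,z,s=None):
    c,M,e=campose(n,s);uv=np.atleast_2d(uv).astype(float)
    d=np.c_[(uv[:,0]-c['cx'])/c['fx'],-(uv[:,1]-c['cy'])/c['fy'],-np.ones(len(uv))]@M.T
    return e+d*((z-e[2])/d[:,2])[:,None]
E
python3 - <<'E'
from h import *
np.set_printoptions(precision=3,suppress=True)
for n in('top','side'):print(n,proj(n,[[0,0,0],[.156,.657,.23],[.5,0,0],[.5,.3,0]]))
print('top body z.05',cast('top',[[311,198],[388,216],[379,257],[299,238]],.05))
print('stand z.07',cast('top',[[176,194],[212,194],[213,227],[175,228]],.07))
print('side stand',cast('side',[[245,220],[281,218],[284,231],[246,233]],.07))
print('handle top',cast('top',[[190,208]],.137),cast('side',[[262,207]],.137))
a=cv2.imread('pics/top0.png');b=cv2.imread('pics/side0.png')
A=cv2.resize(a[180:270,285:405],None,fx=4,fy=4,interpolation=2)
B=cv2.resize(a[175:265,130:230],None,fx=3.2,fy=4,interpolation=2)
C=cv2.resize(b[190:280,230:330],None,fx=2.2,fy=2.2,interpolation=2);D=cv2.resize(b[130:210,235:335],None,fx=2.2,fy=2.2,interpolation=2)
im=np.zeros((600,800,3),np.uint8);im[:360,:480]=A;im[:360,480:800]=B;im[370:568,:220]=C;im[370:546,240:460]=D
cv2.imwrite('pics/crop1.png',im)
E
```

```text
top [[276.929 422.061]
 [-60.201 390.155]
 [268.237 217.76 ]
 [156.735 221.906]]
side [[435.945 198.83 ]
 [617.821 329.629]
 [263.23  207.896]
 [275.572 281.532]]
top body z.05 [[ 0.54  -0.111  0.05 ]
 [ 0.486 -0.305  0.05 ]
 [ 0.384 -0.272  0.05 ]
 [ 0.439 -0.074  0.05 ]]
stand z.07 [[0.56  0.234 0.07 ]
 [0.557 0.142 0.07 ]
 [0.472 0.141 0.07 ]
 [0.473 0.236 0.07 ]]
side stand [[0.557 0.16  0.07 ]
 [0.471 0.16  0.07 ]
 [0.471 0.213 0.07 ]
 [0.558 0.213 0.07 ]]
handle top [[0.511 0.187 0.137]] [[0.521 0.212 0.137]]
```

View pics/crop1.png

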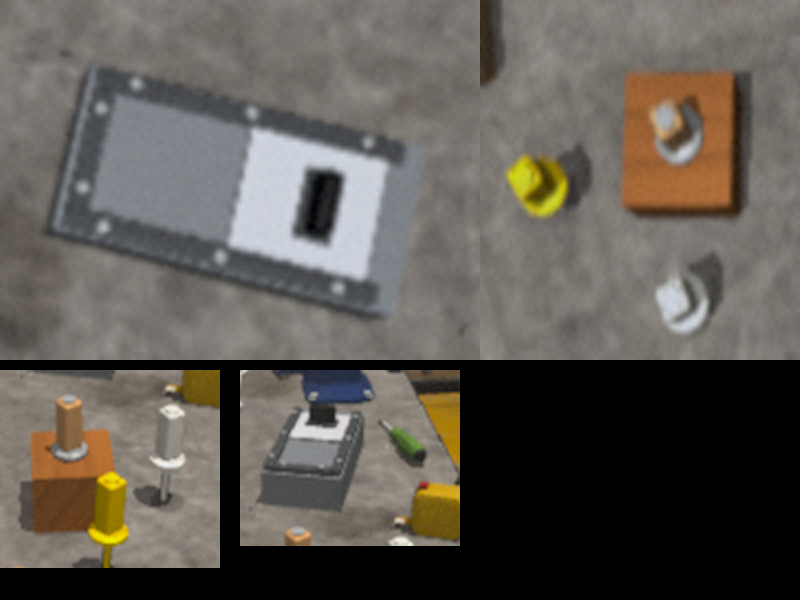

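Crop check: the tan square-handled scraper with a steel collar sits in the wooden stand (crop 670,125). The yellow (540,180) and white (680,300) ones are look-alikes standing on the bench. The gate body's end-stop bar is at its left (world +y) end, the plate is at the right end, and the black grip is at crop (320,203). I'm moving the wrist camera over the body.

Request:
step_arm([
  [[34,-22,2.5],[0,0,0]],
  [[34,-22,2.5],[0,0,0]],
  [[34,-22,2.5],[0,0,0]],
  [[34,-22,2.5],[0,0,0]],
  [[34,-22,2.5],[0,0,0]],
  [[34,-22,2.5],[0,0,0]],
  [[34,-22,2.5],[0,0,0]],
  [[34,-22,2.5],[0,0,0]],
], fingers=1)

```text
time: 0.77
eef_pos: [0.4288, 0.4792, 0.2508]
tcp_rot: [0.116, 0.993, -0.0, -0.0]
contact_force: [0.1, 0.6, -0.1]
opening: 1.003
finger_force: 0.0
```

Request:
step_arm([
  [[3,-41,0],[0,0,0]],
  [[3,-41,0],[0,0,0]],
  [[3,-41,0],[0,0,0]],
  [[3,-41,0],[0,0,0]],
  [[3,-41,0],[0,0,0]],
  [[3,-41,0],[0,0,0]],
  [[3,-41,0],[0,0,0]],
  [[3,-41,0],[0,0,0]],
])

```text
time: 1.43
eef_pos: [0.451, 0.151, 0.2509]
tcp_rot: [0.116, 0.993, -0.0, -0.0]
contact_force: [0.6, 0.1, -0.7]
opening: 0.999
finger_force: 0.0
```

Request:
step_arm([
  [[3,-41,0],[0,0,0]],
  [[3,-41,0],[0,0,0]],
  [[3,-41,0],[0,0,0]],
  [[3,-41,0],[0,0,0]],
  [[3,-41,0],[0,0,0]],
  [[3,-41,0],[0,0,0]],
  [[3,-41,0],[0,0,0]],
  [[0,0,0],[0,0,0]],
])

```text
time: 2.1
eef_pos: [0.4725, -0.1403, 0.2511]
tcp_rot: [0.12, 0.993, -0.001, 0.0]
contact_force: [0.3, -0.5, -0.6]
opening: 1.001
finger_force: 0.0
```

```bash
python3 - <<'E'
from h import *
np.set_printoptions(precision=4,suppress=True)
s=readout.get_state();print(s['eef_pos'],s['tcp_rot'],s['qpos'])
a=shot('wrist','w1');np.save('w1.npy',np.r_[s['eef_pos'],s['tcp_rot']])
E
```

```text
[ 0.4725 -0.1403  0.2511] [ 0.1196  0.9928 -0.0014  0.    ] [-0.4934 -0.1405  1.9923 -0.0027  1.2888 -1.8237]
```

View pics/w1.png

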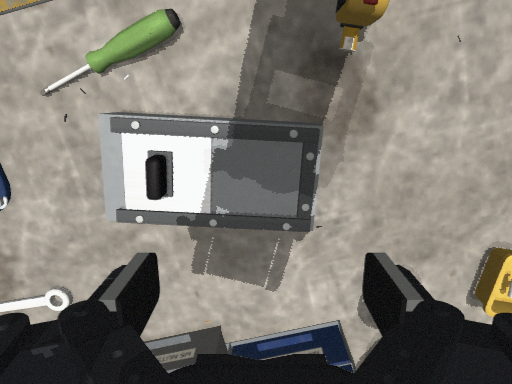

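The wrist view shows the body with its plate (white, about 122–212, 135–215) and the black grip at about (156,176). The rail screws are in two rows, (135,125)/(214,129)/(293,133) and (139,219)/(213,223)/(286,226), and the end-stop bar is at right with screws at (310,156) and (305,207).

```bash
python3 - <<'E'
from h import *
np.set_printoptions(precision=4,suppress=True)
v=np.load('w1.npy');s=dict(eef_pos=v[:3],tcp_rot=v[3:])
im=cv2.imread('pics/w1.png');g=cv2.cvtColor(im,6).astype(float)
def ref(p):
    x,y=p;w=g[y-5:y+6,x-5:x+6];w=np.clip(w-np.percentile(w,70),0,None);Y,X=np.mgrid[y-5:y+6,x-5:x+6];return [(w*X).sum()/w.sum(),(w*Y).sum()/w.sum()]
N=[ref(p) for p in[(135,125),(214,129),(293,133)]];F=[ref(p) for p in[(139,219),(213,223),(286,226)]];E=[ref(p) for p in[(310,156),(305,207)]]
n=cast('wrist',N,.060,s);f=cast('wrist',F,.060,s);e=cast('wrist',E,.058,s)
print(n,f,e,'sep',np.linalg.norm(n-f,axis=1),np.linalg.norm(n[2]-n[0]),np.linalg.norm(f[2]-f[0]))
d=(n[2]-n[0]+f[2]-f[0])[:2];d/=np.linalg.norm(d);d2=(f-n).mean(0)[:2];print('yaxis',d,'theta',np.arctan2(-d[0],d[1]),'from x',np.arctan2(d2[1],d2[0]))
th=np.arctan2(-d[0],d[1]);ax=np.array([d[1],-d[0]])
c=np.r_[n,f][:,:2].mean(0);em=e[:,:2].mean(0)
off=(em-c)@d;print('end screws y from rail centre',off)
for z in (.05,):
  K=cast('wrist',[[101,113],[322,122],[316,230],[108,222]],z,s);print('corners local',[( (k[:2]-c)@ax,(k[:2]-c)@d) for k in K])
P=cast('wrist',[[122,135],[212,138],[212,214],[124,210]],.055,s);print('plate local to c',[((k[:2]-c)@ax,(k[:2]-c)@d) for k in P])
m=(g<35).astype(np.uint8);m[:140]=0;m[205:]=0;m[:,:140]=0;m[:,180:]=0
cn=max(cv2.findContours(m,0,2)[0],key=cv2.contourArea);r=cv2.minAreaRect(cn);print(r)
b=cv2.boxPoints(r);B=cast('wrist',b,.085,s);print('grip',B.mean(0),[((k[:2]-c)@ax,(k[:2]-c)@d) for k in B])
print('c',c,'top',[[cast('top',[[285+320/4,180+203/4]],z)] for z in(.08,)])
t=[[308,196.5],[297.5,238.7],[381,259.5],[391,216]];T=cast('top',t,.05);print('topcorners',T,T.mean(0))
E
```

```text
[[ 0.3986 -0.2456  0.06  ]
 [ 0.42   -0.1733  0.06  ]
 [ 0.4419 -0.1013  0.06  ]] [[ 0.4894 -0.2736  0.06  ]
 [ 0.5114 -0.2012  0.06  ]
 [ 0.5333 -0.1289  0.06  ]] [[ 0.4677 -0.0901  0.058 ]
 [ 0.5181 -0.1054  0.058 ]] sep [0.0951 0.0955 0.0954] 0.15067118998316345 0.15119331178540485
yaxis [0.2889 0.9574] theta -0.2930900589333846 from x -0.2962487324560112
end screws y from rail centre 0.09362357793977477
corners local [(np.float64(-0.0555907770507266), np.float64(-0.11150688066350435)), (np.float64(-0.05848809784673453), np.float64(0.10371789938888752)), (np.float64(0.054108533885775606), np.float64(0.10878217374045664)), (np.float64(0.056987569604497426), np.float64(-0.11234064237547108))]
plate local to c [(np.float64(-0.0360438740059286), np.float64(-0.09033430096207654)), (np.float64(-0.03782175262601064), np.float64(-0.002730056616783872)), (np.float64(0.04037214869329624), np.float64(-0.0015952900733360899)), (np.float64(0.040914528450092594), np.float64(-0.09262532821447517))]
((157.35385131835938, 176.33078002929688), (43.164085388183594, 19.72152328491211), 82.87498474121094)
grip [ 0.4487 -0.2325  0.085 ] [(np.float64(-0.021755406425711363), np.float64(-0.058893378400846255)), (np.float64(-0.024920542003300964), np.float64(-0.04119340475901101)), (np.float64(0.014986195591502544), np.float64(-0.037132789239606154)), (np.float64(0.018349453531614438), np.float64(-0.055449319528557126))]
c [ 0.4658 -0.1873] top [[array([[ 0.4479, -0.235 ,  0.08  ]])]]
topcorners [[ 0.5447 -0.1039  0.05  ]
 [ 0.437  -0.0705  0.05  ]
 [ 0.3775 -0.2763  0.05  ]
 [ 0.486  -0.313   0.05  ]] [ 0.4613 -0.1909  0.05  ]
```

Request:
step_arm([
  [[-6,-24,-30],[0,0,-0.015]],
  [[-6,-24,-30],[0,0,-0.015]],
  [[-6,-24,-30],[0,0,-0.015]],
  [[-6,-24,-30],[0,0,-0.015]],
  [[0,0,0],[0,0,0]],
  [[0,0,0],[0,0,0]],
])

```text
time: 2.65
eef_pos: [0.4473, -0.2288, 0.1291]
tcp_rot: [0.146, 0.989, 0.002, -0.002]
contact_force: [-0.2, -0.2, 0.6]
opening: 0.999
finger_force: 0.0
```

Request:
step_arm([
  [[0,-3,-23],[0,0,0]],
  [[0,-2,-23],[0,0,0]],
  [[0,0,-16],[0,0,0]],
  [[0,0,-7],[0,0,0]],
  [[0,0,0],[0,0,0]],
  [[0,0,0],[0,0,0]],
])

```text
time: 3.15
eef_pos: [0.4498, -0.2348, 0.0637]
tcp_rot: [0.145, 0.989, -0.0, 0.001]
contact_force: [0.3, -0.9, 0.3]
opening: 1.001
finger_force: 0.0
```

Request:
step_arm([
  [[0,0,0],[0,0,0]],
  [[0,0,0],[0,0,0]],
  [[0,0,0],[0,0,0]],
  [[0,0,0],[0,0,0]],
  [[0,0,0],[0,0,0]],
  [[0,0,0],[0,0,0]],
  [[0,0,0],[0,0,0]],
  [[0,0,0],[0,0,0]],
], fingers=-1, grip_force=30)

```text
time: 3.82
eef_pos: [0.4487, -0.2356, 0.0627]
tcp_rot: [0.146, 0.989, -0.0, 0.0]
contact_force: [-1.4, -1.1, 4.4]
opening: 0.155
finger_force: 33.1
```

Request:
step_arm([
  [[1.4,4.8,0.5],[0,0,0]],
  [[2.9,9.6,0],[0,0,0]],
  [[2.9,9.6,0],[0,0,0]],
  [[2.9,9.6,0],[0,0,0]],
  [[2.9,9.6,0],[0,0,0]],
  [[2.9,9.6,0],[0,0,0]],
  [[2.9,9.6,0],[0,0,0]],
  [[2.9,9.6,0],[0,0,0]],
])

```text
time: 4.48
eef_pos: [0.471, -0.1621, 0.0628]
tcp_rot: [0.146, 0.989, -0.0, 0.0]
contact_force: [2.7, -3.0, -2.0]
opening: 0.155
finger_force: 32.3
```

Request:
step_arm([
  [[0.9,2.9,0],[0,0,0]],
  [[0.6,1.9,0],[0,0,0]],
  [[0,0,0],[0,0,0]],
  [[0,0,0],[0,0,0]],
])

```text
time: 4.82
eef_pos: [0.4723, -0.1578, 0.0628]
tcp_rot: [0.146, 0.989, 0.001, 0.0]
contact_force: [3.7, 0.5, -2.5]
opening: 0.156
finger_force: 32.4
```

Request:
step_arm([
  [[0.6,1.9,0],[0,0,0]],
  [[0.6,1.9,0],[0,0,0]],
  [[0,0,0],[0,0,0]],
  [[0,0,0],[0,0,0]],
])

```text
time: 5.15
eef_pos: [0.4731, -0.1548, 0.0628]
tcp_rot: [0.146, 0.989, -0.0, 0.0]
contact_force: [3.1, -2.2, -2.9]
opening: 0.157
finger_force: 32.2
```

Request:
step_arm([
  [[0.6,1.9,0],[0,0,0]],
  [[0.6,1.9,0],[0,0,0]],
  [[0,0,0],[0,0,0]],
  [[0,0,0],[0,0,0]],
])

```text
time: 5.48
eef_pos: [0.4736, -0.1532, 0.0628]
tcp_rot: [0.145, 0.989, -0.003, -0.0]
contact_force: [-1.0, -12.0, -4.3]
opening: 0.155
finger_force: 32.2
```

Request:
step_arm([
  [[0.5,1.5,0],[0,0,0]],
  [[0.3,1.0,0],[0,0,0]],
  [[0,0,0],[0,0,0]],
  [[0,0,0],[0,0,0]],
])

```text
time: 5.82
eef_pos: [0.4737, -0.1532, 0.0628]
tcp_rot: [0.145, 0.989, -0.005, -0.001]
contact_force: [-4.9, -20.0, -5.6]
opening: 0.153
finger_force: 32.4
```

Request:
step_arm([
  [[0,0,0],[0,0,0]],
  [[0,0,0],[0,0,0]],
  [[0,0,0],[0,0,0]],
  [[0,0,0],[0,0,0]],
  [[0,0,0],[0,0,0]],
  [[0,0,0],[0,0,0]],
], fingers=1)

```text
time: 6.32
eef_pos: [0.475, -0.1478, 0.0628]
tcp_rot: [0.146, 0.989, 0.0, -0.0]
contact_force: [0.6, -0.3, -0.2]
opening: 0.986
finger_force: 0.0
```

Request:
step_arm([
  [[0,0,20],[0,0,0]],
  [[0,0,35],[0,0,0]],
  [[0,0,40],[0,0,0]],
  [[0,-10,38],[0,0,0]],
  [[0,-20,30],[0,0,0]],
  [[0,-20,20],[0,0,0]],
  [[0,0,0],[0,0,0]],
  [[0,0,0],[0,0,0]],
])

```text
time: 6.98
eef_pos: [0.4756, -0.1989, 0.2473]
tcp_rot: [0.146, 0.989, -0.0, 0.001]
contact_force: [0.0, 0.5, -0.3]
opening: 1.005
finger_force: 0.0
```

```bash
python3 - <<'E'
from h import *
np.set_printoptions(precision=4,suppress=True)
s=readout.get_state();print(s['eef_pos'],s['tcp_rot'],s['qpos'],s['contact_force'])
a=shot('wrist','w2');np.save('w2.npy',np.r_[s['eef_pos'],s['tcp_rot']]);shot('top','top2')
E
```

```text
[ 0.4756 -0.1989  0.2473] [ 0.1464  0.9892 -0.0004  0.0013] [-0.5933 -0.0842  1.9482  0.0004  1.2749 -1.8703] [ 0.0042  0.5481 -0.3477]
```

View pics/w2.png

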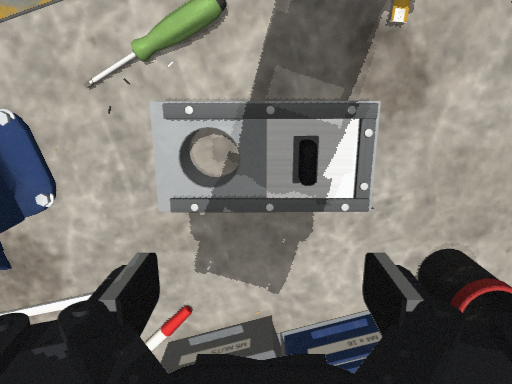

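The gate is open: plate against the end stop, grip at (308,162), bore fully visible around (209,157) with about 30 px radius. Next I measure the bore edge, and the scraper from the top and side views.

```bash
python3 - <<'E'
from h import *
np.set_printoptions(precision=4,suppress=True)
v=np.load('w2.npy');s=dict(eef_pos=v[:3],tcp_rot=v[3:])
g=cv2.GaussianBlur(cv2.cvtColor(cv2.imread('pics/w2.png'),6),(3,3),0).astype(np.float32)
c0=np.array([209.5,157.]);pts=[]
for a in np.arange(0,360,5):
    u=np.array([np.cos(np.radians(a)),np.sin(np.radians(a))]);r=np.arange(24,37,.5)
    P=c0+r[:,None]*u;val=cv2.remap(g,P[:,0].astype(np.float32)[None],P[:,1].astype(np.float32)[None],1)[0]
    gr=np.gradient(val);i=np.argmax(gr)
    if gr[i]>4: pts.append(np.r_[P[i],a,r[i],gr[i]])
pts=np.array(pts)
W=cast('wrist',pts[:,:2],.05,s)[:,:2]
from scipy.optimize import least_squares
f=least_squares(lambda p:np.hypot(*(W-p[:2]).T)-p[2],[*W.mean(0),.03],loss='soft_l1',f_scale=.0005)
res=f.fun;print(len(W),f.x,np.abs(res).mean())
for p,q in zip(pts,res):print(int(p[2]),p[3],round(q*1000,1),end='; ')
def ref(p):
    x,y=p;w=g[y-5:y+6,x-5:x+6];w=np.clip(w-np.percentile(w,70),0,None);Y,X=np.mgrid[y-5:y+6,x-5:x+6];return [(w*X).sum()/w.sum(),(w*Y).sum()/w.sum()]
n=cast('wrist',[ref(p) for p in[(189,110),(270,110),(351,110)]],.06,s)[:,:2];ff=cast('wrist',[ref(p) for p in[(194,207),(270,207),(345,207)]],.06,s)[:,:2]
e=cast('wrist',[ref(p) for p in[(369,133),(364,187)]],.058,s)[:,:2]
d=n[2]-n[0]+ff[2]-ff[0];d/=np.linalg.norm(d);ax=np.array([d[1],-d[0]]);print('\nd',d,np.arctan2(d[0],d[1]))
cc=(n.mean(0)+ff.mean(0))/2
print('c',cc,'bore local to screws',(f.x[:2]-cc)@ax,(f.x[:2]-cc)@d,'ends',(e.mean(0)-f.x[:2])@d,(e.mean(0)-f.x[:2])@ax)
K=cast('wrist',[[152,101],[159,212]],.05,s)[:,:2];print('near end rel bore',(K-f.x[:2])@d,(K-f.x[:2])@ax)
G=cast('wrist',[[308,162]],.085,s)[0,:2];print('grip rel bore',(G-f.x[:2])@d,(G-f.x[:2])@ax, 'pinch rel bore',(np.array([.4737,-.1532])-f.x[:2])@d,(np.array([.4737,-.1532])-f.x[:2])@ax)
E
```

```text
64 [ 0.4481 -0.2442  0.0301] 0.00023534628628412596
25 30.5 0.0; 30 30.5 -0.0; 35 30.5 -0.1; 40 30.5 -0.1; 45 30.5 -0.1; 50 30.5 -0.1; 55 31.0 0.4; 60 30.5 -0.1; 65 30.5 -0.0; 70 30.5 0.1; 75 30.5 0.1; 80 30.0 -0.3; 85 29.5 -0.8; 90 30.5 0.4; 95 30.0 -0.1; 100 30.0 -0.0; 105 30.5 0.6; 110 30.0 0.1; 115 30.0 0.1; 120 30.0 0.2; 125 30.0 0.2; 130 29.5 -0.4; 135 30.0 0.1; 140 30.0 0.1; 145 30.0 -0.0; 150 30.5 0.4; 155 30.0 -0.2; 160 30.0 -0.3; 165 30.0 -0.4; 170 30.5 0.0; 175 30.5 -0.1; 180 31.0 0.3; 185 31.0 0.2; 190 30.5 -0.4; 195 31.0 0.0; 200 31.0 -0.0; 205 31.0 -0.1; 210 31.0 -0.1; 215 31.0 -0.1; 220 31.5 0.4; 225 31.0 -0.1; 230 31.0 -0.0; 235 31.0 0.0; 240 30.5 -0.3; 245 30.5 -0.2; 250 31.0 0.4; 255 30.5 0.0; 260 30.0 -0.3; 265 30.5 0.3; 270 30.5 0.4; 275 30.0 0.1; 280 30.0 0.2; 285 29.5 -0.2; 290 29.5 -0.1; 295 29.5 0.0; 300 29.5 0.1; 305 29.5 0.1; 310 29.0 -0.3; 315 29.0 -0.3; 320 29.5 0.2; 325 29.5 0.1; 330 30.0 0.6; 335 29.5 0.0; 350 26.5 -3.2; 
d [0.2897 0.9571] 0.2939241996192205
c [ 0.4659 -0.1871] bore local to screws -0.000466524419851351 -0.059767747670036675 ends 0.1535784514162501 0.0005036430743873138
near end rel bore [-0.0521 -0.0545] [-0.0544  0.0568]
grip rel bore 0.09355459231596386 -0.0019534777801028143 pinch rel bore 0.09449011821114954 -0.0018705987208678665
```

Bore centre is (0.448,-0.244), with a fitted radius of 30.1 mm. Bore to grip is 94.5 mm, exactly as specified for fully open. Moving to look at the scraper from above.

Request:
step_arm([
  [[4,38.5,4.5],[0,0,0]],
  [[4,38.5,4.5],[0,0,0]],
  [[4,38.5,4.5],[0,0,0]],
  [[4,38.5,4.5],[0,0,0]],
  [[4,38.5,4.5],[0,0,0]],
  [[4,38.5,4.5],[0,0,0]],
  [[4,38.5,4.5],[0,0,0]],
  [[4,38.5,4.5],[0,0,0]],
])

```text
time: 7.75
eef_pos: [0.5053, 0.1125, 0.2795]
tcp_rot: [0.145, 0.989, -0.0, -0.002]
contact_force: [1.0, 0.1, 0.5]
opening: 0.998
finger_force: 0.0
```

Request:
step_arm([
  [[4,38.5,4.5],[0,0,0]],
  [[4,38.5,4.5],[0,0,0]],
  [[0,0,0],[0,0,0]],
  [[0,0,0],[0,0,0]],
  [[0,0,0],[0,0,0]],
])

```text
time: 8.17
eef_pos: [0.5138, 0.187, 0.2886]
tcp_rot: [0.145, 0.989, -0.001, -0.002]
contact_force: [-0.0, 0.4, 0.1]
opening: 0.999
finger_force: 0.0
```

```bash
python3 - <<'E'
from h import *
np.set_printoptions(precision=4,suppress=True)
s=readout.get_state();print(s['eef_pos'],s['tcp_rot'],s['qpos'],s['contact_force'])
a=shot('wrist','w3');np.save('w3.npy',np.r_[s['eef_pos'],s['tcp_rot']])
E
```

```text
[0.5138 0.187  0.2886] [ 0.1451  0.9894 -0.0008 -0.0019] [ 0.1636 -0.0356  1.8264 -0.0005  1.3548 -1.1158] [-0.0372  0.3616  0.0976]
```

View pics/w3.png

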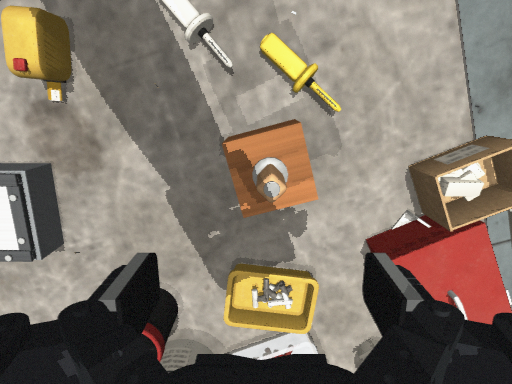

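The stand is at (268,168) with the scraper's collar at (270,170) and cap at (272,189). The white (200,30) and yellow (300,72) look-alikes are off to the top. I need a crop for the handle's yaw.

```bash
python3 - <<'E'
import cv2
im=cv2.imread('pics/w3.png')[115:220,215:325];cv2.imwrite('pics/w3c.png',cv2.resize(im,None,fx=5.5,fy=5.5,interpolation=cv2.INTER_CUBIC))
E
```

```text
(no output)
```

View pics/w3c.png

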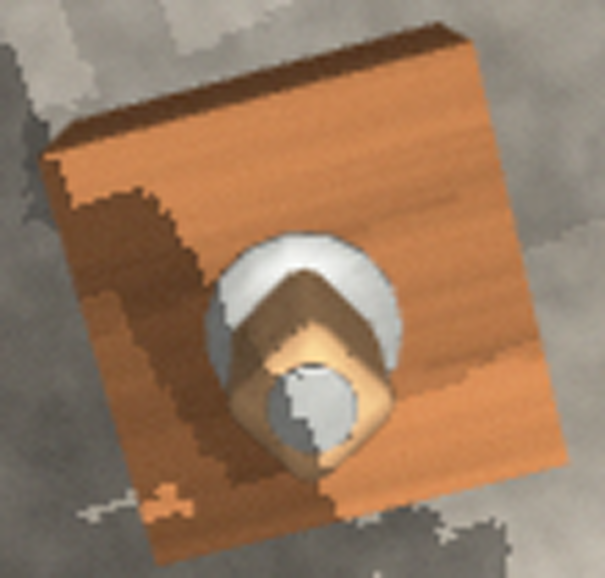

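The crop shows the stand-top corners at crop (42,155), (473,42), (567,463) and (158,563). The handle top is a diamond with corners (393,398), (315,478), (230,400) and (305,322), its cap is at (312,410), and the collar circle is centred near (304,328).

```bash
python3 - <<'E'
from h import *
np.set_printoptions(precision=4,suppress=True)
v=np.load('w3.npy');s=dict(eef_pos=v[:3],tcp_rot=v[3:])
f=lambda L:np.array(L)/5.5+[215-.4,115-.4]
S=cast('wrist',f([(42,155),(473,42),(567,463),(158,563)]),.07,s)[:,:2];print('stand',S.mean(0),np.linalg.norm(S-np.roll(S,1,0),axis=1))
H=cast('wrist',f([(393,398),(315,478),(230,400),(305,322)]),.135,s)[:,:2];print('handle',H.mean(0),np.linalg.norm(H-np.roll(H,1,0),axis=1))
for i in range(4):
    e=H[(i+1)%4]-H[i];print(np.degrees(np.arctan2(e[1],e[0]))%90)
dd=[np.arctan2(*(H[i+2]-H[i])[::-1])for i in(0,1)];print('diag',np.degrees(dd)%90)
print('cap',cast('wrist',f([(312,410)]),.137,s));print('collar',cast('wrist',f([(304,328)]),.079,s),cast('wrist',f([(205,328),(403,328)]),.079,s))
im=cv2.imread('pics/w3.png')
R0=R.from_quat(v[3:]).as_matrix();print('tool y deg',np.degrees(np.arctan2(R0[1,1],R0[0,1])),R0[:,2])
# blind side view: cap
b=cv2.imread('pics/side0.png');hsv=cv2.cvtColor(b,40)
E
```

```text
stand [0.5204 0.196 ] [0.0844 0.0839 0.0845 0.0841]
handle [0.5213 0.194 ] [0.019  0.0183 0.0191 0.0176]
30.475314738394438
29.83590122051649
30.16941361613884
32.159141053233235
diag [74.0436 77.3151]
cap [[0.5224 0.1939 0.137 ]]
collar [[0.5212 0.1943 0.079 ]] [[0.5158 0.1763 0.079 ]
 [0.5266 0.2123 0.079 ]]
tool y deg 73.31072276157222 [-0.0039 -0.0011 -1.    ]
```

Request:
step_arm([
  [[1.5,1,-15],[0,0,-0.124]],
  [[1.5,1,-15],[0,0,-0.124]],
  [[1.5,1,-15],[0,0,-0.124]],
  [[1,1,-15],[0,0,-0.124]],
  [[1,1,-15],[0,0,-0.124]],
  [[1,2,-15],[0,0,-0.124]],
  [[0,0,-15],[0,0,0]],
  [[0,0,0],[0,0,0]],
])

```text
time: 8.88
eef_pos: [0.5201, 0.1917, 0.1813]
tcp_rot: [0.497, 0.868, -0.003, -0.003]
contact_force: [-0.7, 0.3, -0.9]
opening: 0.998
finger_force: 0.0
```

Request:
step_arm([
  [[0,0,0],[0,0,0]],
  [[0,0,0],[0,0,0]],
  [[0,0,0],[0,0,0]],
])

```text
time: 9.13
eef_pos: [0.5234, 0.1932, 0.1872]
tcp_rot: [0.496, 0.868, 0.001, 0.001]
contact_force: [-0.3, -1.1, -0.1]
opening: 1.0
finger_force: 0.0
```

```bash
cat >> h.py <<'E'
def st():
    s=readout.get_state();M=R.from_quat(s['tcp_rot']).as_matrix()
    print('t',round(s['time'],2),'p',s['eef_pos'].round(4),'yaw',round(np.degrees(np.arctan2(M[1,1],M[0,1])),2),'z',M[:,2].round(4),'F',s['contact_force'].round(1),'op',round(s['opening'],3))
    return s,M
E
python3 -c "
from h import *
st()"
```

```text
t 9.13 p [0.5234 0.1932 0.1872] yaw 30.56 z [ 2.2e-03  3.0e-04 -1.0e+00] F [-0.3 -1.1 -0.1] op 1.0
```

Request:
step_arm([
  [[-1,0.5,-25],[0,0,0]],
  [[-0.5,0,-25],[0,0,0]],
  [[0,0,-25],[0,0,0]],
  [[0,0,-18],[0,0,0]],
  [[0,0,0],[0,0,0]],
  [[0,0,0],[0,0,0]],
  [[0,0,0],[0,0,0]],
  [[0,0,0],[0,0,0]],
])

```text
time: 9.8
eef_pos: [0.5228, 0.1945, 0.0953]
tcp_rot: [0.495, 0.869, 0.001, 0.002]
contact_force: [-0.3, 0.1, -0.1]
opening: 0.999
finger_force: 0.0
```

Request:
step_arm([
  [[0,0,0],[0,0,0]],
  [[0,0,0],[0,0,0]],
  [[0,0,0],[0,0,0]],
  [[0,0,0],[0,0,0]],
  [[0,0,0],[0,0,0]],
  [[0,0,0],[0,0,0]],
  [[0,0,0],[0,0,0]],
  [[0,0,0],[0,0,0]],
], fingers=-1, grip_force=60)

```text
time: 10.47
eef_pos: [0.5212, 0.1943, 0.0931]
tcp_rot: [0.495, 0.869, 0.0, 0.0]
contact_force: [0.0, 0.4, 2.2]
opening: 0.248
finger_force: 58.8
```

```bash
python3 -c "
from h import *
st()"
```

```text
t 10.47 p [0.5212 0.1943 0.0931] yaw 30.6 z [ 3.e-04  1.e-04 -1.e+00] F [0.  0.4 2.2] op 0.248
```

Request:
step_arm([
  [[0,0,10],[0,0,0]],
  [[0,0,20],[0,0,0]],
  [[0,0,25],[0,0,0]],
  [[0,0,25],[0,0,0]],
  [[0,-10,20],[0,0,0]],
  [[-4,-24,0],[0,0,0]],
  [[-6,-36,0],[0,0,0]],
  [[-6,-36,0],[0,0,0]],
])

```text
time: 11.13
eef_pos: [0.5047, 0.0876, 0.1936]
tcp_rot: [0.494, 0.869, 0.0, 0.0]
contact_force: [1.1, -0.3, -1.8]
opening: 0.251
finger_force: 58.9
```

Request:
step_arm([
  [[-6,-36,0],[0,0,0]],
  [[-6,-36,0],[0,0,0]],
  [[-6,-36,0],[0,0,0]],
  [[-6,-36,0],[0,0,0]],
  [[-6,-36,0],[0,0,0]],
  [[-6,-36,0],[0,0,0]],
  [[-6,-36,0],[0,0,0]],
  [[-6,-36,0],[0,0,0]],
])

```text
time: 11.8
eef_pos: [0.4561, -0.2013, 0.193]
tcp_rot: [0.496, 0.869, 0.0, -0.0]
contact_force: [1.2, -0.6, -1.4]
opening: 0.253
finger_force: 58.9
```

Request:
step_arm([
  [[-5,-26,0],[0,0,0]],
  [[-4,-18,0],[0,0,0]],
  [[0,0,0],[0,0,0]],
  [[0,0,0],[0,0,0]],
  [[0,0,0],[0,0,0]],
  [[0,0,0],[0,0,0]],
])

```text
time: 12.3
eef_pos: [0.4481, -0.2427, 0.1927]
tcp_rot: [0.495, 0.869, 0.0, -0.0]
contact_force: [0.0, -0.3, -1.3]
opening: 0.249
finger_force: 59.0
```

```bash
python3 - <<'E'
from h import *
s,M=st();a=shot('wrist','w4');np.save('w4.npy',np.r_[s['eef_pos'],s['tcp_rot']]);shot('side','s4');shot('top','t4')
print(proj('wrist',[s['eef_pos']+[0,0,-.0231]],s),s['qpos'])
E
```

```text
t 12.3 p [ 0.4481 -0.2427  0.1927] yaw 30.66 z [-3.e-04  7.e-04 -1.e+00] F [ 0.  -0.3 -1.3] op 0.249
[[260.63254101 238.40228875]] [-6.95750375e-01 -4.53847938e-02  2.01416910e+00  3.18566492e-04
  1.17348511e+00 -1.23107538e+00]
```

View pics/w4.png

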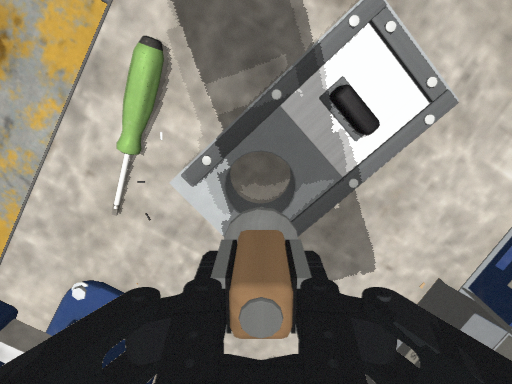

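The held scraper shows its cap at (261,317) and its collar arc with the top at (260,208); the bore is ahead at (260,177). I'm fitting both circles for the in-hand offset.

```bash
python3 - <<'E'
from h import *
np.set_printoptions(precision=4,suppress=True)
v=np.load('w4.npy');s=dict(eef_pos=v[:3],tcp_rot=v[3:]);M=R.from_quat(v[3:]).as_matrix()
print('pred cap',proj('wrist',[v[:3]+[0,0,.0439],v[:3]+[0,0,.0439]-.001*M[:,0]],s))
im=cv2.imread('pics/w4.png');hsv=cv2.cvtColor(im,40)
# cap: low saturation inside brown
m=((hsv[...,1]<60)&(hsv[...,2]>60)).astype(np.uint8)[290:345,232:292]
n,l,stt,c=cv2.connectedComponentsWithStats(m);i=1+np.argmax(stt[1:,4]);print('cap',c[i]+[232,290],stt[i])
cap=cast('wrist',[c[i]+[232,290]],v[2]+.0439,s)[0]-v[:3];print('cap off tool x,y mm',1000*cap@M[:,0],1000*cap@M[:,1])
# collar arc upper edge
g=cv2.GaussianBlur(cv2.cvtColor(im,6),(3,3),0).astype(float);z=v[2]-.0231+.009
for col in range(232,292,6):
    gr=np.gradient(g[200:240,col]);print(col,200+np.argmax(np.abs(gr[:26])),round(gr[np.argmax(np.abs(gr[:26]))],1),end=' ; ')
t=[cast('wrist',[[260.6,r]],zz,s)[0]-v[:3] for r in(207,208,209,210) for zz in(z,)]
print([round(1000*x@M[:,0],1) for x in t],'expect 19 + off')
E
```

```text
pred cap [[260.6292 316.6369]
 [260.6301 319.2544]]
cap [260.9638 322.7162] [   0    7   60   48 1797]
cap off tool x,y mm -2.296413119343401 0.11281369196705446
232 219 -10.0 ; 238 212 14.0 ; 244 213 11.5 ; 250 211 12.5 ; 256 209 14.0 ; 262 210 12.5 ; 268 210 13.0 ; 274 211 12.5 ; 280 214 10.5 ; 286 208 14.0 ; [np.float64(19.8), np.float64(19.3), np.float64(18.8), np.float64(18.3)] expect 19 + off
```

Request:
step_arm([
  [[0,-1.5,-16],[0,0,0]],
  [[0,0,-20],[0,0,0]],
  [[0,0,-20],[0,0,0]],
  [[0,0,-20],[0,0,0]],
  [[0,0,-13],[0,0,0]],
  [[0,0,-6],[0,0,0]],
  [[0,0,0],[0,0,0]],
  [[0,0,0],[0,0,0]],
])

```text
time: 13.12
eef_pos: [0.4485, -0.2452, 0.0982]
tcp_rot: [0.495, 0.869, -0.0, 0.0]
contact_force: [0.4, -0.8, -1.2]
opening: 0.25
finger_force: 59.0
```

Request:
step_arm([
  [[0,0,0],[0,0,0]],
  [[0,0,0],[0,0,0]],
  [[0,0,0],[0,0,0]],
  [[0,0,0],[0,0,0]],
])

```text
time: 13.45
eef_pos: [0.4485, -0.2456, 0.0987]
tcp_rot: [0.495, 0.869, -0.0, 0.001]
contact_force: [0.8, 0.5, -0.8]
opening: 0.247
finger_force: 59.0
```

```bash
python3 - <<'E'
from h import *
s,M=st();print(s['wrist_torque'].round(3));shot('side','s5')
E
```

```text
t 13.45 p [ 0.4485 -0.2456  0.0987] yaw 30.6 z [ 0.0012 -0.001  -1.    ] F [ 0.8  0.5 -0.8] op 0.247
[-0.026  0.005 -0.015]
```

Request:
step_arm([
  [[1.6,6.1,0],[0,0,0]],
  [[1.6,6.1,0],[0,0,0]],
  [[1.6,6.1,0],[0,0,0]],
  [[1.6,6.1,0],[0,0,0]],
  [[0,0,0],[0,0,0]],
  [[0,0,0],[0,0,0]],
  [[0,0,0],[0,0,0]],
  [[0,0,0],[0,0,0]],
])

```text
time: 14.17
eef_pos: [0.4545, -0.221, 0.0979]
tcp_rot: [0.495, 0.869, -0.0, 0.0]
contact_force: [0.3, 0.0, -2.1]
opening: 0.252
finger_force: 59.0
```

Request:
step_arm([
  [[0.6,1.9,0],[0,0,0]],
  [[0,0,0],[0,0,0]],
  [[0,0,0],[0,0,0]],
  [[0,0,0],[0,0,0]],
])

```text
time: 14.5
eef_pos: [0.4551, -0.2191, 0.0978]
tcp_rot: [0.496, 0.869, -0.0, -0.0]
contact_force: [0.5, -0.7, -0.7]
opening: 0.25
finger_force: 59.0
```

Request:
step_arm([
  [[0.4,1.4,0],[0,0,0]],
  [[0,0,0],[0,0,0]],
  [[0,0,0],[0,0,0]],
  [[0,0,0],[0,0,0]],
])

```text
time: 14.83
eef_pos: [0.4555, -0.2178, 0.0979]
tcp_rot: [0.495, 0.869, -0.0, 0.0]
contact_force: [-1.1, -1.5, -0.5]
opening: 0.251
finger_force: 59.1
```

Request:
step_arm([
  [[0.4,0.5,0],[0,0,0]],
  [[0.4,0.5,0],[0,0,0]],
  [[0,0,0],[0,0,0]],
  [[0,0,0],[0,0,0]],
  [[0,0,0],[0,0,0]],
  [[0,0,0],[0,0,0]],
])

```text
time: 15.33
eef_pos: [0.4563, -0.2168, 0.098]
tcp_rot: [0.495, 0.869, -0.0, 0.0]
contact_force: [0.4, -2.6, -0.4]
opening: 0.25
finger_force: 59.2
```

```bash
python3 - <<'E'
from h import *
s,M=st();print(s['wrist_torque'].round(3),'rel',((s['eef_pos'][:2]-[.4481,-.2442])*1000).round(2))
a=np.radians(73.15-3*np.arange(125));P=np.round(28.6*np.c_[np.cos(a),np.sin(a)],1);D=np.diff(P,axis=0).round(1)
for k in range(0,124,8):print(k,'end',P[min(k+8,124)],','.join('[[%g,%g,0],[0,0,0]]'%tuple(x+0.) for x in D[k:k+8]))
E
```

```text
t 15.33 p [ 0.4563 -0.2168  0.098 ] yaw 30.6 z [ 1.e-04 -4.e-04 -1.e+00] F [ 0.4 -2.6 -0.4] op 0.25
[-0.389  0.176  0.008] rel [ 8.23 27.39]
0 end [18.7 21.6] [[1.4,-0.5,0],[0,0,0]],[[1.4,-0.5,0],[0,0,0]],[[1.4,-0.7,0],[0,0,0]],[[1.3,-0.6,0],[0,0,0]],[[1.3,-0.8,0],[0,0,0]],[[1.2,-0.8,0],[0,0,0]],[[1.2,-0.9,0],[0,0,0]],[[1.2,-1,0],[0,0,0]]
8 end [25.9 12.2] [[1.1,-1,0],[0,0,0]],[[1.1,-1,0],[0,0,0]],[[1,-1.2,0],[0,0,0]],[[0.9,-1.1,0],[0,0,0]],[[0.9,-1.2,0],[0,0,0]],[[0.8,-1.3,0],[0,0,0]],[[0.7,-1.3,0],[0,0,0]],[[0.7,-1.3,0],[0,0,0]]
16 end [28.6  0.6] [[0.6,-1.4,0],[0,0,0]],[[0.5,-1.4,0],[0,0,0]],[[0.5,-1.4,0],[0,0,0]],[[0.4,-1.5,0],[0,0,0]],[[0.3,-1.5,0],[0,0,0]],[[0.2,-1.4,0],[0,0,0]],[[0.1,-1.5,0],[0,0,0]],[[0.1,-1.5,0],[0,0,0]]
24 end [ 26.4 -11.1] [[0,-1.5,0],[0,0,0]],[[-0.1,-1.5,0],[0,0,0]],[[-0.2,-1.5,0],[0,0,0]],[[-0.2,-1.5,0],[0,0,0]],[[-0.3,-1.4,0],[0,0,0]],[[-0.4,-1.5,0],[0,0,0]],[[-0.5,-1.4,0],[0,0,0]],[[-0.5,-1.4,0],[0,0,0]]
32 end [ 19.6 -20.9] [[-0.7,-1.4,0],[0,0,0]],[[-0.6,-1.3,0],[0,0,0]],[[-0.8,-1.3,0],[0,0,0]],[[-0.8,-1.2,0],[0,0,0]],[[-0.9,-1.2,0],[0,0,0]],[[-1,-1.2
[... 1475 characters left out ...]
,0]]
96 end [-14.8  24.5] [[0.9,1.2,0],[0,0,0]],[[1,1.2,0],[0,0,0]],[[1,1.1,0],[0,0,0]],[[1,1.1,0],[0,0,0]],[[1.2,1,0],[0,0,0]],[[1.1,0.9,0],[0,0,0]],[[1.2,0.9,0],[0,0,0]],[[1.3,0.8,0],[0,0,0]]
104 end [-3.6 28.4] [[1.3,0.7,0],[0,0,0]],[[1.3,0.7,0],[0,0,0]],[[1.4,0.6,0],[0,0,0]],[[1.4,0.5,0],[0,0,0]],[[1.4,0.5,0],[0,0,0]],[[1.5,0.4,0],[0,0,0]],[[1.5,0.3,0],[0,0,0]],[[1.4,0.2,0],[0,0,0]]
112 end [ 8.3 27.4] [[1.5,0.1,0],[0,0,0]],[[1.5,0.1,0],[0,0,0]],[[1.5,0,0],[0,0,0]],[[1.5,-0.1,0],[0,0,0]],[[1.5,-0.2,0],[0,0,0]],[[1.5,-0.2,0],[0,0,0]],[[1.4,-0.3,0],[0,0,0]],[[1.5,-0.4,0],[0,0,0]]
120 end [13.8 25.1] [[1.4,-0.5,0],[0,0,0]],[[1.4,-0.5,0],[0,0,0]],[[1.4,-0.7,0],[0,0,0]],[[1.3,-0.6,0],[0,0,0]]
```

Contact is established on the gate side with about 2.7 N. Starting the clockwise run.

Request:
step_arm([
  [[1.4,-0.5,0],[0,0,0]],
  [[1.4,-0.5,0],[0,0,0]],
  [[1.4,-0.7,0],[0,0,0]],
  [[1.3,-0.6,0],[0,0,0]],
  [[1.3,-0.8,0],[0,0,0]],
  [[1.2,-0.8,0],[0,0,0]],
  [[1.2,-0.9,0],[0,0,0]],
  [[1.2,-1,0],[0,0,0]],
])

```text
time: 16.0
eef_pos: [0.4664, -0.2221, 0.0975]
tcp_rot: [0.495, 0.869, 0.0, -0.001]
contact_force: [-1.5, -0.1, -1.3]
opening: 0.253
finger_force: 59.0
```

```bash
cat >> h.py <<'E'
def circ(k):
    s,M=st();t=s['wrist_torque']-[-.026,.005,-.015];F=np.array([-t[1],t[0]])/.14
    r=(s['eef_pos'][:2]-[.4481,-.2442])*1000;a=np.radians(73.15-3*k);u=np.array([np.cos(a),np.sin(a)])
    print('rel',r.round(2),'rad',round(np.hypot(*r),2),'F in',(-F@u).round(2),'tang',(F@[-u[1],u[0]]).round(2))
E
python3 -c "
from h import *
circ(8)"
```

```text
t 16.0 p [ 0.4664 -0.2221  0.0975] yaw 30.6 z [-1.3e-03  9.0e-04 -1.0e+00] F [-1.5 -0.1 -1.3] op 0.253
rel [18.3  22.06] rad 28.66 F in 2.67 tang 2.08
```

Request:
step_arm([
  [[1.1,-1,0],[0,0,0]],
  [[1.1,-1,0],[0,0,0]],
  [[1,-1.2,0],[0,0,0]],
  [[0.9,-1.1,0],[0,0,0]],
  [[0.9,-1.2,0],[0,0,0]],
  [[0.8,-1.3,0],[0,0,0]],
  [[0.7,-1.3,0],[0,0,0]],
  [[0.7,-1.3,0],[0,0,0]],
])

```text
time: 16.67
eef_pos: [0.474, -0.2318, 0.0979]
tcp_rot: [0.496, 0.869, 0.0, -0.0]
contact_force: [-1.2, -0.6, -1.2]
opening: 0.254
finger_force: 59.0
```

```bash
python3 -c "
from h import *
circ(16)"
```

```text
t 16.67 p [ 0.474  -0.2318  0.0979] yaw 30.59 z [ 0.e+00  5.e-04 -1.e+00] F [-1.2 -0.6 -1.2] op 0.254
rel [25.91 12.43] rad 28.73 F in 2.39 tang 1.66
```

Request:
step_arm([
  [[0.6,-1.4,0],[0,0,0]],
  [[0.5,-1.4,0],[0,0,0]],
  [[0.5,-1.4,0],[0,0,0]],
  [[0.4,-1.5,0],[0,0,0]],
  [[0.3,-1.5,0],[0,0,0]],
  [[0.2,-1.4,0],[0,0,0]],
  [[0.1,-1.5,0],[0,0,0]],
  [[0.1,-1.5,0],[0,0,0]],
])

```text
time: 17.33
eef_pos: [0.4767, -0.2436, 0.0979]
tcp_rot: [0.496, 0.869, 0.0, 0.0]
contact_force: [-1.3, -0.1, -1.0]
opening: 0.25
finger_force: 59.0
```

```bash
python3 -c "
from h import *
circ(24)"
```

```text
t 17.33 p [ 0.4767 -0.2436  0.0979] yaw 30.59 z [ 3.e-04 -2.e-04 -1.e+00] F [-1.3 -0.1 -1. ] op 0.25
rel [28.61  0.59] rad 28.61 F in 2.66 tang 0.85
```

Pressure is steady at about 2.5 N; continuing.

Request:
step_arm([
  [[0,-1.5,0],[0,0,0]],
  [[-0.1,-1.5,0],[0,0,0]],
  [[-0.2,-1.5,0],[0,0,0]],
  [[-0.2,-1.5,0],[0,0,0]],
  [[-0.3,-1.4,0],[0,0,0]],
  [[-0.4,-1.5,0],[0,0,0]],
  [[-0.5,-1.4,0],[0,0,0]],
  [[-0.5,-1.4,0],[0,0,0]],
])

```text
time: 18.0
eef_pos: [0.4743, -0.2552, 0.0978]
tcp_rot: [0.496, 0.869, 0.0, -0.0]
contact_force: [-2.8, 1.2, -1.3]
opening: 0.247
finger_force: 59.0
```

```bash
python3 -c "
from h import *
circ(32)"
```

```text
t 18.0 p [ 0.4743 -0.2552  0.0978] yaw 30.59 z [-1.e-04  2.e-04 -1.e+00] F [-2.8  1.2 -1.3] op 0.247
rel [ 26.2  -10.98] rad 28.41 F in 3.51 tang 1.47
```

Request:
step_arm([
  [[-0.7,-1.4,0],[0,0,0]],
  [[-0.6,-1.3,0],[0,0,0]],
  [[-0.8,-1.3,0],[0,0,0]],
  [[-0.8,-1.2,0],[0,0,0]],
  [[-0.9,-1.2,0],[0,0,0]],
  [[-1,-1.2,0],[0,0,0]],
  [[-1,-1.1,0],[0,0,0]],
  [[-1,-1.1,0],[0,0,0]],
])

```text
time: 18.67
eef_pos: [0.4676, -0.2649, 0.0978]
tcp_rot: [0.496, 0.869, 0.0, -0.0]
contact_force: [-0.6, 2.2, -0.4]
opening: 0.25
finger_force: 59.0
```

```bash
python3 -c "
from h import *
circ(40)"
```

```text
t 18.67 p [ 0.4676 -0.2649  0.0978] yaw 30.59 z [ 1.e-04  3.e-04 -1.e+00] F [-0.6  2.2 -0.4] op 0.25
rel [ 19.45 -20.67] rad 28.38 F in 3.87 tang 1.45
```

Request:
step_arm([
  [[-1.2,-0.9,0],[0,0,0]],
  [[-1.1,-0.8,0],[0,0,0]],
  [[-1.2,-0.8,0],[0,0,0]],
  [[-1.3,-0.7,0],[0,0,0]],
  [[-1.3,-0.6,0],[0,0,0]],
  [[-1.3,-0.6,0],[0,0,0]],
  [[-1.4,-0.5,0],[0,0,0]],
  [[-1.4,-0.5,0],[0,0,0]],
])

```text
time: 19.33
eef_pos: [0.4576, -0.2705, 0.0981]
tcp_rot: [0.496, 0.869, 0.0, 0.001]
contact_force: [1.0, 2.4, -1.8]
opening: 0.252
finger_force: 59.0
```

```bash
python3 -c "
from h import *
circ(48)"
```

```text
t 19.33 p [ 0.4576 -0.2705  0.0981] yaw 30.58 z [ 1.e-03 -4.e-04 -1.e+00] F [ 1.   2.4 -1.8] op 0.252
rel [  9.5  -26.32] rad 27.98 F in 2.41 tang 1.73
```

Request:
step_arm([
  [[-1.4,-0.5,0],[0,0,0]],
  [[-1.5,-0.4,0],[0,0,0]],
  [[-1.5,-0.3,0],[0,0,0]],
  [[-1.4,-0.2,0],[0,0,0]],
  [[-1.5,-0.1,0],[0,0,0]],
  [[-1.5,-0.1,0],[0,0,0]],
  [[-1.5,0,0],[0,0,0]],
  [[-1.5,0.1,0],[0,0,0]],
])

```text
time: 20.0
eef_pos: [0.4456, -0.272, 0.0979]
tcp_rot: [0.496, 0.869, -0.0, 0.0]
contact_force: [1.6, 0.6, -2.0]
opening: 0.248
finger_force: 59.0
```

```bash
python3 -c "
from h import *
circ(56)"
```

```text
t 20.0 p [ 0.4456 -0.272   0.0979] yaw 30.59 z [ 5.e-04 -6.e-04 -1.e+00] F [ 1.6  0.6 -2. ] op 0.248
rel [ -2.5  -27.84] rad 27.95 F in 2.33 tang 1.91
```

Request:
step_arm([
  [[-1.5,0.2,0],[0,0,0]],
  [[-1.5,0.2,0],[0,0,0]],
  [[-1.4,0.3,0],[0,0,0]],
  [[-1.5,0.4,0],[0,0,0]],
  [[-1.4,0.5,0],[0,0,0]],
  [[-1.4,0.5,0],[0,0,0]],
  [[-1.4,0.7,0],[0,0,0]],
  [[-1.3,0.6,0],[0,0,0]],
])

```text
time: 20.67
eef_pos: [0.434, -0.2684, 0.0978]
tcp_rot: [0.495, 0.869, -0.0, -0.0]
contact_force: [0.9, 0.3, -1.7]
opening: 0.25
finger_force: 59.0
```

```bash
python3 -c "
from h import *
circ(64)"
```

```text
t 20.67 p [ 0.434  -0.2684  0.0978] yaw 30.6 z [-2.e-04 -1.e-04 -1.e+00] F [ 0.9  0.3 -1.7] op 0.25
rel [-14.13 -24.17] rad 28.0 F in 1.93 tang 0.19
```

Request:
step_arm([
  [[-1.3,0.8,0],[0,0,0]],
  [[-1.2,0.8,0],[0,0,0]],
  [[-1.2,0.9,0],[0,0,0]],
  [[-1.2,1,0],[0,0,0]],
  [[-1.1,1,0],[0,0,0]],
  [[-1.1,1,0],[0,0,0]],
  [[-1,1.2,0],[0,0,0]],
  [[-0.9,1.1,0],[0,0,0]],
])

```text
time: 21.33
eef_pos: [0.4252, -0.2605, 0.0979]
tcp_rot: [0.495, 0.869, -0.0, 0.0]
contact_force: [1.4, 0.0, -1.1]
opening: 0.253
finger_force: 59.0
```

```bash
python3 -c "
from h import *
circ(72)"
```

```text
t 21.33 p [ 0.4252 -0.2605  0.0979] yaw 30.6 z [ 2.e-04 -1.e-04 -1.e+00] F [ 1.4  0.  -1.1] op 0.253
rel [-22.94 -16.32] rad 28.16 F in 2.33 tang 0.99
```

Request:
step_arm([
  [[-1,1.2,0],[0,0,0]],
  [[-0.9,1.3,0],[0,0,0]],
  [[-0.8,1.3,0],[0,0,0]],
  [[-0.7,1.3,0],[0,0,0]],
  [[-0.6,1.4,0],[0,0,0]],
  [[-0.5,1.4,0],[0,0,0]],
  [[-0.5,1.4,0],[0,0,0]],
  [[-0.4,1.5,0],[0,0,0]],
])

```text
time: 22.0
eef_pos: [0.42, -0.2499, 0.098]
tcp_rot: [0.496, 0.869, -0.0, 0.0]
contact_force: [1.7, -0.1, -1.2]
opening: 0.247
finger_force: 59.1
```

```bash
python3 -c "
from h import *
circ(80)"
```

```text
t 22.0 p [ 0.42   -0.2499  0.098 ] yaw 30.59 z [ 7.e-04 -6.e-04 -1.e+00] F [ 1.7 -0.1 -1.2] op 0.247
rel [-28.13  -5.75] rad 28.71 F in 2.92 tang 1.4
```

Request:
step_arm([
  [[-0.3,1.5,0],[0,0,0]],
  [[-0.2,1.4,0],[0,0,0]],
  [[-0.1,1.5,0],[0,0,0]],
  [[-0.1,1.5,0],[0,0,0]],
  [[0,1.5,0],[0,0,0]],
  [[0.1,1.5,0],[0,0,0]],
  [[0.2,1.5,0],[0,0,0]],
  [[0.2,1.5,0],[0,0,0]],
])

```text
time: 22.67
eef_pos: [0.4197, -0.2381, 0.0979]
tcp_rot: [0.495, 0.869, -0.0, 0.0]
contact_force: [1.5, -1.4, -1.9]
opening: 0.25
finger_force: 59.0
```

```bash
python3 -c "
from h import *
circ(88)"
```

```text
t 22.67 p [ 0.4197 -0.2381  0.0979] yaw 30.6 z [ 2.e-04 -8.e-04 -1.e+00] F [ 1.5 -1.4 -1.9] op 0.25
rel [-28.42   6.12] rad 29.07 F in 2.92 tang 1.82
```

Request:
step_arm([
  [[0.4,1.4,0],[0,0,0]],
  [[0.5,1.5,0],[0,0,0]],
  [[0.5,1.4,0],[0,0,0]],
  [[0.5,1.4,0],[0,0,0]],
  [[0.7,1.4,0],[0,0,0]],
  [[0.7,1.2,0],[0,0,0]],
  [[0.8,1.2,0],[0,0,0]],
  [[0.8,1.2,0],[0,0,0]],
])

```text
time: 23.33
eef_pos: [0.4243, -0.2271, 0.0977]
tcp_rot: [0.495, 0.869, -0.0, -0.0]
contact_force: [0.5, -2.1, -1.7]
opening: 0.249
finger_force: 59.1
```

```bash
python3 -c "
from h import *
circ(96)"
```

```text
t 23.33 p [ 0.4243 -0.2271  0.0977] yaw 30.61 z [-8.e-04 -1.e-04 -1.e+00] F [ 0.5 -2.1 -1.7] op 0.249
rel [-23.79  17.12] rad 29.31 F in 3.16 tang 2.12
```

Request:
step_arm([
  [[0.9,1.2,0],[0,0,0]],
  [[1,1.2,0],[0,0,0]],
  [[1,1.1,0],[0,0,0]],
  [[1,1,0],[0,0,0]],
  [[1.2,1,0],[0,0,0]],
  [[1.1,0.8,0],[0,0,0]],
  [[1.2,0.9,0],[0,0,0]],
  [[1.3,0.7,0],[0,0,0]],
])

```text
time: 24.0
eef_pos: [0.4332, -0.2191, 0.0978]
tcp_rot: [0.495, 0.869, 0.0, -0.0]
contact_force: [0.5, -2.7, -0.7]
opening: 0.252
finger_force: 59.1
```

```bash
python3 -c "
from h import *
circ(104)"
```

```text
t 24.0 p [ 0.4332 -0.2191  0.0978] yaw 30.6 z [-3.e-04  4.e-04 -1.e+00] F [ 0.5 -2.7 -0.7] op 0.252
rel [-14.89  25.12] rad 29.2 F in 2.25 tang 0.41
```

Request:
step_arm([
  [[1.3,0.7,0],[0,0,0]],
  [[1.3,0.7,0],[0,0,0]],
  [[1.4,0.6,0],[0,0,0]],
  [[1.4,0.5,0],[0,0,0]],
  [[1.4,0.4,0],[0,0,0]],
  [[1.5,0.4,0],[0,0,0]],
  [[1.5,0.3,0],[0,0,0]],
  [[1.4,0.2,0],[0,0,0]],
])

```text
time: 24.67
eef_pos: [0.4445, -0.2155, 0.0978]
tcp_rot: [0.495, 0.869, 0.0, -0.0]
contact_force: [0.3, -2.6, -1.4]
opening: 0.251
finger_force: 59.1
```

```bash
python3 -c "
from h import *
circ(112)"
```

```text
t 24.67 p [ 0.4445 -0.2155  0.0978] yaw 30.6 z [-1.e-04  1.e-04 -1.e+00] F [ 0.3 -2.6 -1.4] op 0.251
rel [-3.6  28.73] rad 28.96 F in 2.8 tang 1.29
```

Request:
step_arm([
  [[1.5,0.1,0],[0,0,0]],
  [[1.5,0.1,0],[0,0,0]],
  [[1.5,0,0],[0,0,0]],
  [[1.5,-0.1,0],[0,0,0]],
  [[1.5,-0.2,0],[0,0,0]],
  [[1.5,-0.2,0],[0,0,0]],
  [[1.4,-0.3,0],[0,0,0]],
  [[1.5,-0.4,0],[0,0,0]],
])

```text
time: 25.33
eef_pos: [0.4562, -0.2165, 0.0977]
tcp_rot: [0.495, 0.869, -0.0, -0.0]
contact_force: [-1.8, -0.7, -1.9]
opening: 0.252
finger_force: 59.1
```

Request:
step_arm([
  [[1.4,-0.5,0],[0,0,0]],
  [[1.4,-0.5,0],[0,0,0]],
  [[1.0,-0.5,0],[0,0,0]],
])

```text
time: 25.58
eef_pos: [0.4603, -0.218, 0.0978]
tcp_rot: [0.496, 0.869, 0.0, 0.0]
contact_force: [-1.5, -1.0, -1.2]
opening: 0.252
finger_force: 59.1
```

```bash
python3 -c "
from h import *
circ(123)"
```

```text
t 25.58 p [ 0.4603 -0.218   0.0978] yaw 30.59 z [ 1.e-04  1.e-04 -1.e+00] F [-1.5 -1.  -1.2] op 0.252
rel [12.16 26.16] rad 28.85 F in 2.97 tang 0.82
```

The full circle plus about 9° overlap is done, with pressure between 1.9 and 3.9 N. Withdrawing to the bore centre, lifting and returning to the stand.

Request:
step_arm([
  [[-1,-2,0],[0,0,0]],
  [[-3,-6,0],[0,0,0]],
  [[-4,-9,0],[0,0,0]],
  [[-4,-9,0],[0,0,0]],
  [[0,0,0],[0,0,0]],
  [[0,0,15],[0,0,0]],
  [[0,0,25],[0,0,0]],
  [[0,0,30],[0,0,0]],
])

```text
time: 26.25
eef_pos: [0.4466, -0.2433, 0.1664]
tcp_rot: [0.496, 0.868, 0.001, -0.003]
contact_force: [0.8, -0.4, -1.9]
opening: 0.246
finger_force: 59.0
```

Request:
step_arm([
  [[0,0,25],[0,0,0]],
  [[3,18,0],[0,0,0]],
  [[5,30,0],[0,0,0]],
  [[6,36,0],[0,0,0]],
  [[6,36,0],[0,0,0]],
  [[6,36,0],[0,0,0]],
  [[6,36,0],[0,0,0]],
  [[6,36,0],[0,0,0]],
])

```text
time: 26.92
eef_pos: [0.486, -0.0145, 0.193]
tcp_rot: [0.496, 0.868, 0.0, 0.0]
contact_force: [0.7, 0.3, -1.6]
opening: 0.25
finger_force: 59.1
```

Request:
step_arm([
  [[6,36,0],[0,0,0]],
  [[6,36,0],[0,0,0]],
  [[6,36,0],[0,0,0]],
  [[6,36,0],[0,0,0]],
  [[6,36,0],[0,0,0]],
  [[5,20,0],[0,0,0]],
  [[0,0,0],[0,0,0]],
  [[0,0,0],[0,0,0]],
])

```text
time: 27.58
eef_pos: [0.5209, 0.1846, 0.1925]
tcp_rot: [0.495, 0.869, -0.0, -0.0]
contact_force: [-0.7, -0.4, -2.2]
opening: 0.249
finger_force: 59.0
```

Request:
step_arm([
  [[0,0,0],[0,0,0]],
  [[0,0,0],[0,0,0]],
  [[0,0,0],[0,0,0]],
  [[0,0,0],[0,0,0]],
])

```text
time: 27.92
eef_pos: [0.5211, 0.1829, 0.1929]
tcp_rot: [0.496, 0.868, -0.0, -0.0]
contact_force: [-0.0, -0.6, -2.5]
opening: 0.251
finger_force: 59.0
```

```bash
python3 -c "
from h import *
st()"
```

```text
t 27.92 p [0.5211 0.1829 0.1929] yaw 30.5 z [-0. -0. -1.] F [-0.  -0.6 -2.5] op 0.251
```

Request:
step_arm([
  [[0,6,0],[0,0,0]],
  [[0,6,0],[0,0,0]],
  [[0,0,0],[0,0,0]],
  [[0,0,-15],[0,0,0]],
  [[0,0,-20],[0,0,0]],
  [[0,0,-10],[0,0,0]],
  [[0,0,0],[0,0,0]],
  [[0,0,0],[0,0,0]],
])

```text
time: 28.58
eef_pos: [0.5206, 0.196, 0.1472]
tcp_rot: [0.495, 0.869, -0.001, -0.001]
contact_force: [-0.1, 0.5, -1.5]
opening: 0.252
finger_force: 59.2
```

Request:
step_arm([
  [[0,0,-10],[0,0,0]],
  [[0,0,-15],[0,0,0]],
  [[0,0,-15],[0,0,0]],
  [[0,0,-8],[0,0,0]],
  [[0,0,-4],[0,0,0]],
  [[0,0,0],[0,0,0]],
  [[0,0,0],[0,0,0]],
  [[0,0,0],[0,0,0]],
])

```text
time: 29.25
eef_pos: [0.522, 0.1961, 0.097]
tcp_rot: [0.495, 0.869, 0.001, 0.001]
contact_force: [0.9, -0.0, -1.7]
opening: 0.248
finger_force: 59.2
```

Request:
step_arm([
  [[0,0,-1],[0,0,0]],
  [[0,0,-1],[0,0,0]],
  [[0,0,-0.5],[0,0,0]],
  [[0,0,0],[0,0,0]],
  [[0,0,0],[0,0,0]],
])

```text
time: 29.67
eef_pos: [0.521, 0.196, 0.0933]
tcp_rot: [0.495, 0.869, -0.0, -0.0]
contact_force: [-0.0, 0.0, -2.7]
opening: 0.25
finger_force: 59.2
```

Request:
step_arm([
  [[0,0,-0.6],[0,0,0]],
  [[0,0,-0.4],[0,0,0]],
  [[0,0,0],[0,0,0]],
  [[0,0,0],[0,0,0]],
])

```text
time: 30.0
eef_pos: [0.5212, 0.1961, 0.0931]
tcp_rot: [0.495, 0.869, -0.0, 0.0]
contact_force: [-2.0, 0.7, 4.7]
opening: 0.249
finger_force: 60.0
```

Contact: the collar is seated. Releasing and lifting away.

Request:
step_arm([
  [[0,0,0],[0,0,0]],
  [[0,0,0],[0,0,0]],
  [[0,0,0],[0,0,0]],
  [[0,0,0],[0,0,0]],
  [[0,0,0],[0,0,0]],
  [[0,0,0],[0,0,0]],
  [[0,0,0],[0,0,0]],
], fingers=1)

```text
time: 30.58
eef_pos: [0.5211, 0.196, 0.0923]
tcp_rot: [0.495, 0.869, 0.0, 0.0]
contact_force: [0.2, -0.1, -0.4]
opening: 1.0
finger_force: 0.0
```

Request:
step_arm([
  [[0,0,8],[0,0,0]],
  [[0,0,15],[0,0,0]],
  [[0,0,25],[0,0,0]],
  [[0,0,35],[0,0,0]],
  [[0,0,35],[0,0,0]],
  [[0,0,35],[0,0,0]],
  [[0,0,35],[0,0,0]],
  [[0,0,0],[0,0,0]],
])

```text
time: 31.25
eef_pos: [0.5247, 0.1968, 0.2908]
tcp_rot: [0.495, 0.869, 0.005, 0.006]
contact_force: [0.0, 0.5, 0.8]
opening: 1.001
finger_force: 0.0
```

Request:
step_arm([
  [[-20,0,0],[0,0,0]],
  [[-20,0,0],[0,0,0]],
  [[0,0,0],[0,0,0]],
  [[0,0,0],[0,0,0]],
  [[0,0,0],[0,0,0]],
])

```text
time: 31.67
eef_pos: [0.4815, 0.196, 0.2807]
tcp_rot: [0.495, 0.869, 0.0, 0.0]
contact_force: [-0.2, -0.8, 0.1]
opening: 1.0
finger_force: 0.0
```

```bash
python3 - <<'E'
from h import *
st();a=shot('wrist','w6');b=shot('side','s6');c=shot('top','t6')
im=np.zeros((600,800,3),np.uint8);im[:300,:400]=cv2.resize(a,(400,300));im[:300,400:]=cv2.resize(b,(400,300));im[300:,:400]=cv2.resize(c,(400,300));im[300:,400:]=cv2.resize(b[150:270,210:370],(400,300))
cv2.imwrite('pics/end.png',im[...,::-1])
E
```

```text
t 31.67 p [0.4815 0.196  0.2807] yaw 30.6 z [ 1.2e-03  1.0e-04 -1.0e+00] F [-0.2 -0.8  0.1] op 1.0
```

View pics/end.png

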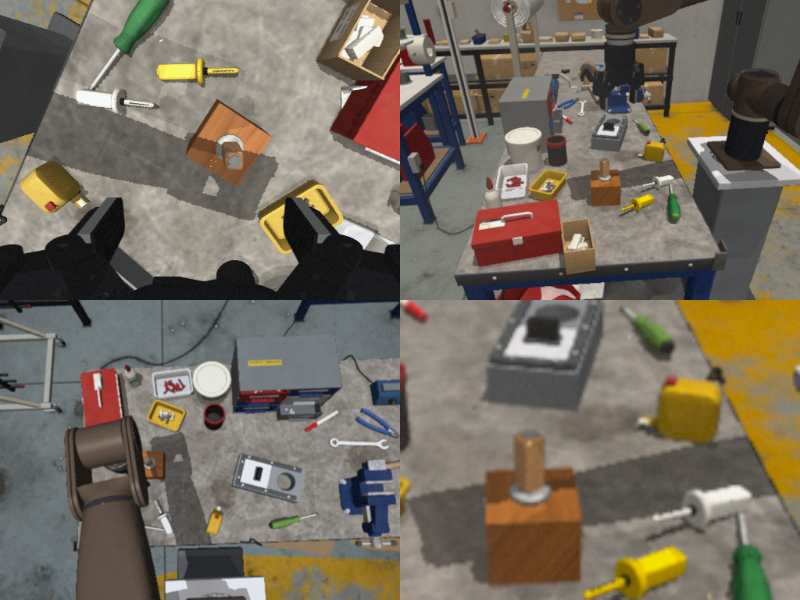

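The final views show the scraper upright in the stand with its collar seated, the gate open with the bore uncovered, and the brush pot in its place. The look-alikes were already lying down in the picture taken before I reached for the scraper, and I never touched them. Handing in.

```bash
python3 -c "
from plant import sign_off
print(sign_off())"
```

```text
the job is handed in; nothing more can be done
None
```

The job is done and handed in at about 32 s: the gate is open at its stop, the bore edge was run once clockwise at 2–4 N, the scraper stands upright in its stand, and the brush pot was not moved; the two look-alikes, upright in the first pictures, had toppled before I reached for the scraper (cause unknown, no contact felt).

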